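Draw the purge plug out of a welded pipe stub with the long-reach picker

TASK

A purge plug was left at the bottom of the upright pipe stub. With the long-reach picker from its stand, take the plug up out of the pipe without forcing it - feel for the lump of weld inside and work round it - and stand it upright, without dropping it, in the empty half of the parts tray. Then put the picker back upright in its stand; do not touch the plug with the gripper, and leave everything else where it is.

Things in the scene. Friction and masses are not known exactly. Their poses are not given: they have to be found in the camera images.
- pipe: Fixed steel pipe stub upright on a round flange 116 mm across, 8 mm thick. Origin: pipe axis, underside of flange on the bench, z up. Outside 76 mm, bore 66 mm, flat inner floor 8 mm above origin. Inside, on an unmeasured side (any direction), a hard lump of weld 16 mm wide sticks in to 21 mm from the axis, flat underside 85 mm and top 95 mm above origin.
- pipe_mouth (a point): Centre of the pipe's mouth, 130 mm above the bench. A plug drawn up along the pipe axis catches squarely under the lump by about 3 mm, and the caught plug tends to lean, its top towards the lump; one shifted 5 to 7 mm off the axis, away from the lump, passes. Near the axis the picker's crossbar goes down past the lump freely.
- plug: Loose round aluminium purge plug, about 200 g, 48 mm across, 34 mm high, hollow; stands on the pipe's floor at the start. Origin: centre of its underside, z up. Chamber inside 42 mm across, its floor 8 mm and the underside of the 5 mm top 29 mm above origin. Four ribs under the top, reaching down to 25 mm above origin, leave a seat 10.5 mm wide along the plug's y.
- plug_slot (a point): Centre of the slot in the plug's top face: 30 mm long along the plug's x, 12 mm wide, through the top. The picker's crossbar goes in, is turned a quarter turn either way while between chamber floor and ribs, and when raised sits in the seat and carries the plug. To let go, lower it off the seat, turn back and raise.
- picker: Loose long-reach picker, about 180 g, 185 mm tall, upright in its stand: grip block on an 8 mm steel rod, with a steel crossbar at the foot, 26 mm long along the picker's x, 7 mm wide, 7 mm high. Origin: centre of the crossbar's underside, z up along the rod.
- picker_grip (a point): Middle of the picker's black grip block, 157.5 mm above the picker's origin; block 30 mm along x, 24 mm along y (grip it across these 24 mm), 55 mm tall, top free. A collar 22 mm across just below it.
- stand: Fixed steel stand for the picker: an upright sleeve with a flared mouth, 105 mm high, on a base plate 8 mm thick. Origin: centre of the base's underside on the bench, z up. Open-topped slot 38 mm along x and 14 mm along y (at the flare about 53 by 29 mm), its floor 8 mm above the origin; the picker's foot stands on that floor with its crossbar along the stand's x.
- tray: Fixed steel parts tray, 120 mm along x, 200 mm along y, walls 28 mm high and 4 mm thick, floor 4 mm above its origin (centre of the underside); a divider across the middle makes two halves. The half towards -y holds two pipe offcuts.
- tray_spot (a point): Centre of the floor of the empty half of the tray (towards the tray's +y); the half measures 112 by 94 mm inside.
- offcut_a: Bystander: steel pipe offcut, 40 mm across, in the tray's other half.
- offcut_b: Bystander: steel pipe offcut, 32 mm across, in the tray's other half.
- angle_iron: Bystander: loose piece of angle iron, 90 mm long, 50 mm high.
- coupon: Bystander: loose steel plate, 100 by 70 by 8 mm.
- hammer: Bystander: hammer lying on the bench.
- brush: Bystander: brush lying on the bench.
- square: Bystander: small L-shaped welding square, 70 mm, 16 mm high, in front of the robot.
- flux_tin: Bystander: round tin, 60 mm across, 70 mm high.
Not all that is in view belongs to the job. Leave any blue look-alike of the stand alone. Of the things that look like the picker, the smaller one is meant.

How it is judged:
By the outcome, as a careful person would: the job done as asked, in the order asked, and still so for the second after the job is handed in, with the robot touching nothing.
It also fails if it takes over 72 s, if anything falls off the work surface, if the arm or the gripper's body presses on something with over 40 N, if the wrist force passes 120 N, or if a joint passes its speed limit or range.

ROBOT

A 6-joint arm with a two-finger parallel gripper is mounted at the origin on the work surface. World frame = base frame: x ahead of the robot, y to its left, z up, the work surface at z = 0. Lengths are in m, angles in rad, forces in N, time in s.
With the tool pointing down it reaches from about 0.25 to 0.775 m from the base axis. Payload 4 kg.
Tool frame: the origin (TCP) lies between the finger pads; the fingertips stand 14 mm ahead of it and the grasp point (between the pads) lies 5 mm behind it (tip_reach is the distance from the TCP to the fingertips, in m); z points along the fingers, y is the line along which they close (so a half turn about z gives the same grasp; the last joint's range is limited). The gripper opens to 94 mm and grips with 3 to 60 N. Pads are 16 mm wide; open, the fingers measure 119 mm over their backs; the gripper's body (75 mm by 177 mm) begins 78 mm behind the grasp point.
Start: joints at [1.064, 0.087, 1.371, -0, 1.684, -0.103], TCP at [0.216, 0.506, 0.22] pointing down, gripper open.
Joint ranges: [-3.1, 3.1], [-0.76, 2.03], [0.27, 2.55], [-1.08, 4.22], [0.17, 2.65], [-2.57, 2.57]. Speed limits (rad/s): [2.79, 2.79, 3.14, 3.14, 3.14, 3.14].

INTERFACE

Orientations are given as [roll, pitch, yaw] about the fixed x, y, z axes, in that order (R = Rz(yaw) Ry(pitch) Rx(roll)).
In Python, from bench import * gives the robot as it stands. The module is installed in compiled form; this text tells all that it offers.
- The arm moves only by the tool servo_tool, never from a script. Its argument "targets" is a list of rows, each a list of 4 numbers: the shift along the tool's x, y, z in cm, then the turn about the tool's z in degrees. A call has 1 to 8 rows; each row is the pose to reach, as a shift and turn from the pose commanded when the call began, along the tool's axes at that moment; what a row does not reach only later rows make up. A row lasts 1/8 s, in which the tool goes at most 62.5 mm and 10.7 degrees, less where a joint would pass 70% of its speed; a pose out of reach is approached as far as the arm can. A call with a gripper value outside its range is refused whole. "claw" is the closure in counts, from 0 (fully open) to 255 (shut), set as the call begins (left out, the last holds). The fingers move at their own pace and stop on an object; the grip force is fixed at half the most. Time passes only in rows, so rows that repeat a pose let the fingers close. It gives the time, the measured TCP pose, the force, the opening and the grip force at its end, in the units of the state.
- get_obs(): the state, without advancing time (a new reading comes with each control period).
- snapshot(name): name is "scene" or "top" or "wrist"; returns the picture (420x560x3 uint8, blue, green, red); there is no depth.
- camera_model(name): a dict with "camera_matrix" (3x3 intrinsics, pixels), "k1" (the pictures are not rectified: a ray, as slopes to the right and down, at radius r is drawn at 1 + k1 r^2 times it, then the intrinsics apply), "camera_from_world" (4x4, takes a point from world to camera coordinates). Camera axes: x right, y up, looking along -z (the intrinsics and any distortion apply to the point x, -y, -z); pixel columns grow to the right and rows downward; lengths in m; the calibration is good to about 2 mm. A picture is of the moment at which its call begins: read the wrist's pose just before it. camera_model takes no time and is no camera call; for the wrist camera it gives the pose at the moment of the call.
- close_job(): hands the job in; it is judged then, once.
The state is a dict: "time": time; "joint_positions": joint angles; "qvel": joint speeds; "joint_torque": joint torques, N m; "tool_pos": TCP position; "ee_rot": TCP orientation; "wrist_force": force on the tool from outside, world axes, zero at the start; "wrist_torque": the same for the moment, N m; "width": finger opening in m; "finger_force": force on a finger pad.
Only numpy, scipy, OpenCV 4.12 (cv2) and the standard library are available. Lean on these libraries where they do the work, as an engineer would, in place of code of your own. Each camera call takes 0.05 s, during which the arm holds its last target. There are 200 camera calls.

## Working session

There is one attempt and no reset: what is moved stays moved. The work goes in short steps, Python scripts to look and compute and a tool call to move; the robot and the scene stay as the last step left them, time stands still between calls to the robot, and variables do not carry over. Pictures are saved under pics/ and viewed, at most 10 in all, crops included, and the job is handed in when it is done.

Besides the shell and the picture viewer there is one more tool, called after "Request:" as name(argument=value, ...) on one line, values as JSON. servo_tool: Moves the arm, as the interface text tells. Its arguments: {"type":"object","properties":{"targets":{"type":"array"},"claw":{"type":"number"}},"required":["targets"]}

```bash
mkdir -p pics; python3 - <<'E'
from bench import *
import cv2
o=get_obs();print({k:o[k] for k in('time','tool_pos','ee_rot','wrist_force','width')})
for n in('top','scene'):
    cv2.imwrite(f'pics/{n}0.png',snapshot(n)); m=camera_model(n);print(n,m)
E
```

```text
{'time': 0.0, 'tool_pos': array([0.21584577, 0.50529337, 0.21828453]), 'ee_rot': array([-3.13936523e+00, -2.25372952e-04,  2.73780969e+00]), 'wrist_force': array([ 0.64840302, -0.24928184,  0.31449632]), 'width': 0.09387065310034516}
top {'camera_matrix': array([[450.65710369,   0.        , 276.34835342],
       [  0.        , 450.65710369, 214.4933555 ],
       [  0.        ,   0.        ,   1.        ]]), 'k1': -0.07190861160843852, 'camera_from_world': array([[ 1.47234151e-03, -9.99985083e-01, -5.25993764e-03,
         6.53701595e-02],
       [ 9.84203836e-01,  5.17881744e-04,  1.77038247e-01,
        -5.82373688e-01],
       [-1.77032882e-01, -5.43751157e-03,  9.84189917e-01,
        -1.03257231e+00],
       [ 0.00000000e+00,  0.00000000e+00,  0.00000000e+00,
         1.00000000e+00]])}
scene {'camera_matrix': array([[462.31471349,   0.        , 286.47732763],
       [  0.        , 462.31471349, 215.18999133],
       [  0.        ,   0.        ,   1.        ]]), 'k1': -0.11420322834363016, 'camera_from_world': array([[ 0.72081124,  0.69298041,  0.01446748, -0.44887558],
       [-0.48828107,  0.49285539,  0.72019106,  0.16549104],
       [ 0.49194792, -0.526186  ,  0.69362492, -1.35640227],
       [ 0.        ,  0.        ,  0.        ,  1.        ]])}
```

View pics/top0.png

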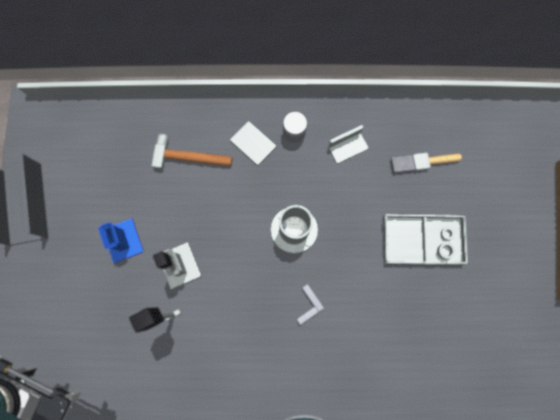

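View pics/scene0.png

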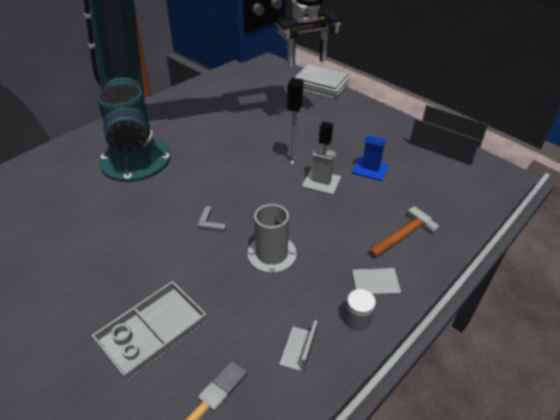

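Candidates for the picker, by top-view pixel: black block at (163,260) in the grey stand, and black block at (147,318), taller and standing outside any stand. The one in the grey stand fits (smaller, in its stand). The blue sleeve at (115,238) is the look-alike stand. I'll confirm with an enlarged crop.

```bash
python3 - <<'E'
import cv2,numpy as np
t=cv2.imread('pics/top0.png');s=cv2.imread('pics/scene0.png')
c=lambda im,x,y,w,h:cv2.resize(im[y:y+h,x:x+w],(400,300),interpolation=cv2.INTER_CUBIC)
cv2.imwrite('pics/crop0.png',np.vstack([np.hstack([c(t,120,225,100,75),c(t,245,192,100,75)]),np.hstack([c(t,377,202,100,75),c(s,270,70,133,100)])]))
E
```

```text
(no output)
```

View pics/crop0.png

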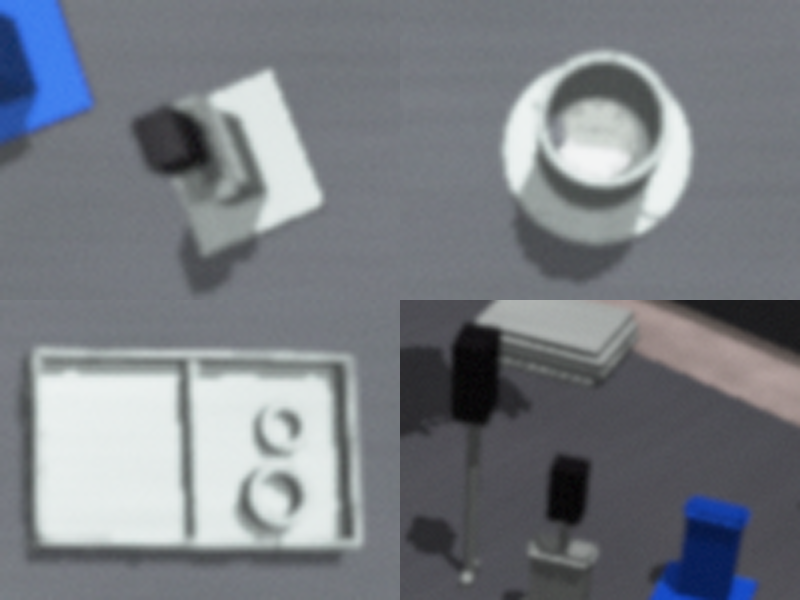

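```bash
cat > h.py <<'E'
import numpy as np,cv2
from bench import *
from scipy.spatial.transform import Rotation as Ro
F=np.diag([1.,-1,-1])
def ray(m,uv):
    K,k=m['camera_matrix'],m['k1']
    p=cv2.undistortPoints(np.array([[uv]],float),K,np.array([k,0,0,0]))[0,0]
    T=m['camera_from_world'];R=T[:3,:3]
    return -R.T@T[:3,3], R.T@np.array([p[0],-p[1],-1])
def at(m,uv,z):
    c,d=ray(m,uv);return c+d*(z-c[2])/d[2]
def proj(m,P):
    T=m['camera_from_world'];q=F@(T[:3,:3]@np.asarray(P,float)+T[:3,3]);x=q[:2]/q[2]
    x=x*(1+m['k1']*(x@x));K=m['camera_matrix'];return np.array([K[0,0]*x[0]+K[0,2],K[1,1]*x[1]+K[1,2]])
def to(o,P,yaw=None):
    "shift in tool axes (cm) from measured pose to TCP position P, and turn"
    R=Ro.from_euler('xyz',o['ee_rot']).as_matrix()
    return np.round(100*R.T@(np.asarray(P)-o['tool_pos']),2)
E
python3 - <<'E'
from h import *
np.set_printoptions(precision=4,suppress=True)
m=camera_model('top')
for n,uv,z in [('base1',(187.75,242.5),.008),('base2',(201,275.75),.008),('base3',(171.25,288.75),.008),('griptop',(162,258),.193),('rim',(295.2,221.5),.13),('flange',(294.3,230),.008),
 ('tTL',(385.2,214),.028),('tTR',(465.3,215.5),.028),('tBR',(467,264),.028),('tBL',(385.7,264.5),.028),('div',(424.5,240),.028)]: print(n,at(m,uv,z))
print(ray(m,(0,0))[0]); o=get_obs();print(o['tool_pos'],o['ee_rot'])
w=camera_model('wrist');print(w['camera_matrix'],w['k1'],ray(w,(280,210)))
E
```

```text
base1 [0.5193 0.2866 0.008 ]
base2 [0.4372 0.2511 0.008 ]
base3 [0.4052 0.3236 0.008 ]
griptop [0.4655 0.3014 0.193 ]
rim [0.5525 0.0236 0.13  ]
flange [0.551  0.0214 0.008 ]
tTL [ 0.588  -0.2027  0.028 ]
tTR [ 0.5844 -0.4039  0.028 ]
tBR [ 0.4641 -0.3997  0.028 ]
tBL [ 0.4637 -0.199   0.028 ]
div [ 0.5233 -0.2973  0.028 ]
[0.3903 0.0601 1.1197]
[0.2159 0.5054 0.2184] [-3.1397 -0.0002  2.7378]
[[300.2718   0.     276.3047]
 [  0.     300.2718 215.2914]
 [  0.       0.       1.    ]] 0.023094391440834423 (array([0.1555, 0.5318, 0.3844]), array([ 0.1978, -0.0733, -0.9777]))
```

The crop confirms it: the short black picker sits in the grey sleeve, and the tall one stands alone. The plug is visible in the pipe. Next I move above the picker for a close look.

```bash
python3 - <<'E'
from h import *
m=camera_model('top');s=camera_model('scene')
o=get_obs();print(to(o,(.464,.303,.26)),to(o,(.464,.303,.32)))
# tall picker: top pixel top(147,309)~ scene(296,85); foot
def tri(a,b):
    c1,d1=ray(m,a);c2,d2=ray(s,b);t=np.linalg.lstsq(np.c_[d1,-d2],c2-c1,rcond=None)[0];return c1+d1*t[0],c2+d2*t[1]
print(tri((147,318),(295,88)),tri((177,313),(292,163)))
print(tri((162,258),(327,128)))
E
```

```text
[-30.77  -8.87  -4.14] [-30.77  -8.88 -10.14]
(array([0.34613288, 0.31208969, 0.24568265]), array([0.34713738, 0.3131988 , 0.24595174])) (array([0.34671574, 0.30795884, 0.00522652]), array([0.34774615, 0.30912665, 0.00544601]))
(array([0.46626482, 0.3040267 , 0.18307008]), array([0.46737786, 0.30520252, 0.18346666]))
```

Request:
servo_tool(targets=[[-2, -1, -6, -10], [-8, -3, -10, -20], [-14, -4.5, -10, -30], [-20, -6, -10, -40], [-26, -7.5, -10, -46.5], [-30.8, -8.9, -10, -46.5], [-30.8, -8.9, -10, -46.5], [-30.8, -8.9, -10, -46.5]])

```text
time: 1.1
tool_pos: [0.4643, 0.3028, 0.3189]
ee_rot: [3.141, -0.001, -2.735]
wrist_force: [0.3, 0.6, -0.4]
width: 0.0942
finger_force: 0.0
```

```bash
python3 - <<'E'
from h import *
o=get_obs();m=camera_model('wrist');im=snapshot('wrist');cv2.imwrite('pics/w1.png',im)
print(o['time'],o['tool_pos'],np.degrees(o['ee_rot']),o['joint_positions'],o['wrist_force'])
print(proj(m,(.465,.303,.193)),proj(m,(.465,.303,.113)),proj(m,o['tool_pos']))
import pickle;pickle.dump(m,open('w1.pkl','wb'))
E
```

```text
1.1 [0.46426268 0.30280933 0.31886753] [ 1.79963618e+02 -8.32770671e-02 -1.56688300e+02] [ 4.75207285e-01  1.00609228e-01  1.16096797e+00  7.69595176e-04
  1.88142207e+00 -1.50221979e+00] [ 0.27012953  0.64647052 -0.40730066]
[275.80542594 213.55776963] [275.84638417 199.47551111] [275.86479912 259.66060455]
```

View pics/w1.png

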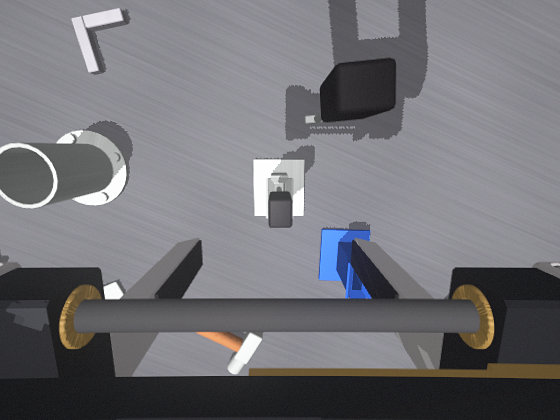

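The view shows the stand base square to the image at (254–305, 159–216) and the grip block at about (269–292, 192–227). So the yaw is right, with a small lateral offset to measure.

```bash
python3 - <<'E'
from h import *
import pickle
m=pickle.load(open('w1.pkl','rb'));im=cv2.imread('pics/w1.png')
g=im[180:240,255:310].max(2)
k=cv2.resize(im[175:235,250:310],(600,600),interpolation=cv2.INTER_CUBIC)
cv2.imwrite('pics/w1c.png',cv2.convertScaleAbs(k,alpha=1.8,beta=15))
print(proj(m,ray(m,(0,0))[0]-[0,0,.2]))
for z in(.193,): 
  for uv in((254,159),(305,159),(254,216)): print(at(m,uv,.008))
def block(x,y,yaw):
    c,s=np.cos(yaw),np.sin(yaw)
    return [proj(m,(x+c*a-s*b,y+s*a+c*b,z)).round(1) for z in(.193,.138) for a,b in((.015,.012),(.015,-.012),(-.015,-.012),(-.015,.012))]
for q in((.465,.303),(.4623,.3051)):print(np.array(block(*q,np.radians(23.4))))
E
```

```text
[276.00351664 145.28643055]
[0.43680739 0.25369395 0.008     ]
[0.40533824 0.32683565 0.008     ]
[0.52139854 0.28839558 0.008     ]
[[287.7 228. ]
 [263.9 228.1]
 [263.6 198.7]
 [287.9 198.7]
 [286.  215.6]
 [265.8 215.7]
 [265.5 190.6]
 [286.1 190.5]]
[[290.7 226.5]
 [266.9 226.5]
 [266.6 197.1]
 [291.  197. ]
 [288.5 214.3]
 [268.3 214.3]
 [268.1 189.1]
 [288.7 189.1]]
```

View pics/w1c.png

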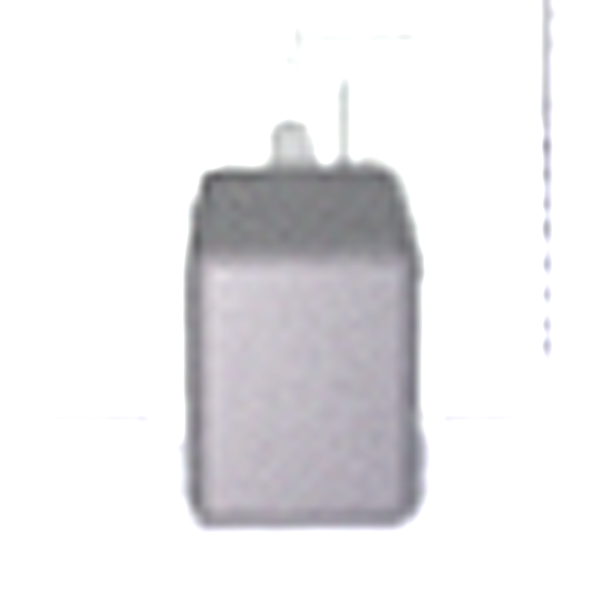

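```bash
python3 - <<'E'
from h import *
import pickle
m=pickle.load(open('w1.pkl','rb'));p=at(m,(280.4,213.7),.193);print(p)
print(to(get_obs(),((p[0]+.4634)/2,(p[1]+.3072)/2,.162)))
E
```

```text
[0.46332337 0.30726587 0.193     ]
[-0.13  0.34 15.73]
```

Request:
servo_tool(targets=[[-0.1, 0.4, 3, 0], [-0.1, 0.4, 8, 0], [-0.1, 0.4, 12, 0], [-0.1, 0.4, 14, 0], [-0.1, 0.4, 15.3, 0], [-0.1, 0.4, 15.7, 0], [-0.1, 0.4, 15.7, 0]])

```text
time: 2.02
tool_pos: [0.4638, 0.3076, 0.1634]
ee_rot: [3.141, 0.001, -2.733]
wrist_force: [-0.1, -0.2, 0.9]
width: 0.0938
finger_force: 0.0
```

Request:
servo_tool(targets=[[0, 0, 0, 0], [0, 0, 0, 0], [0, 0, 0, 0], [0, 0, 0, 0], [0, 0, 0, 0], [0, 0, 0, 0]], claw=255)

```text
time: 2.78
tool_pos: [0.4637, 0.307, 0.1625]
ee_rot: [3.142, 0.0, -2.734]
wrist_force: [0.1, 0.0, -0.1]
width: 0.0375
finger_force: 0.0
```

Request:
servo_tool(targets=[[0, 0, 0, 0], [0, 0, 0, 0], [0, 0, 0, 0], [0, 0, 0, 0], [0, 0, 0, 0]])

```text
time: 3.4
tool_pos: [0.4637, 0.307, 0.1625]
ee_rot: [3.142, 0.0, -2.734]
wrist_force: [0.2, 0.7, 0.2]
width: 0.0242
finger_force: 30.0
```

```bash
python3 - <<'E'
from h import *
o=get_obs();print(o);print(to(o,(.5515,.0225,.40)))
E
```

```text
{'time': 3.4, 'joint_positions': array([ 4.82829785e-01,  1.18594997e-01,  1.44943322e+00, -2.25577729e-06,
        1.57346169e+00, -1.49578782e+00]), 'qvel': array([-0.00141115, -0.00125847,  0.00028279, -0.00044365,  0.00033001,
       -0.00101259]), 'joint_torque': array([ 5.73202351e-02, -3.49144328e+01, -2.98148131e+01,  3.90385359e-02,
        8.22937069e-02, -9.95165738e-05]), 'tool_pos': array([0.46371417, 0.30698947, 0.16249504]), 'ee_rot': array([ 3.14158720e+00,  1.02629046e-04, -2.73377138e+00]), 'wrist_force': array([0.22208063, 0.66993128, 0.1933947 ]), 'wrist_torque': array([0.03930379, 0.00192993, 0.02550399]), 'finger_force': 29.996723234653473, 'width': 0.024215928154232205}
[  3.22 -29.6  -23.75]
```

```bash
python3 - <<'E'
from h import *
o=get_obs();print(to(o,(.612,.0487,.3195)))
E
```

```text
[ -3.37 -29.59 -15.7 ]
```

Request:
servo_tool(targets=[[0, 0, -1, 0], [0, 0, -4, 0], [0, 0, -8, 0], [0, 0, -12, 0], [0, 0, -14.5, 0], [0, 0, -15.7, 0]])

```text
time: 4.15
tool_pos: [0.464, 0.3072, 0.3218]
ee_rot: [3.141, 0.003, -2.734]
wrist_force: [0.7, 0.4, -2.6]
width: 0.0242
finger_force: 30.0
```

Request:
servo_tool(targets=[[-0.6, -4, 0, 0], [-1.2, -9, 0, 0], [-1.8, -15, 0, 0], [-2.4, -21, 0, 0], [-3, -26, 0, 0], [-3.4, -29, 0, 0], [-3.4, -29.6, 0, 0], [-3.4, -29.6, 0, 0]])

```text
time: 5.15
tool_pos: [0.6119, 0.0492, 0.3188]
ee_rot: [3.14, -0.001, -2.734]
wrist_force: [0.4, 0.1, -1.4]
width: 0.0238
finger_force: 30.0
```

```bash
python3 - <<'E'
from h import *
o=get_obs();m=camera_model('wrist');im=snapshot('wrist');cv2.imwrite('pics/w2.png',im)
import pickle;pickle.dump((o,m),open('w2.pkl','wb'))
print(o['time'],o['tool_pos'],o['ee_rot'],o['wrist_force'])
p=proj(m,(.5515,.0225,.13));x,y=int(p[0]),int(p[1]);print(p, proj(m,(.5515,.0225,.042)))
x=min(max(x,80),480);y=max(y,60)
k=cv2.resize(im[y-60:y+60,x-80:x+80],(800,600),interpolation=cv2.INTER_CUBIC);print(x-80,y-60)
cv2.imwrite('pics/w2c.png',cv2.convertScaleAbs(k,alpha=1.3))
E
```

```text
5.15 [0.61191376 0.04917121 0.31876707] [ 3.14019566e+00 -1.34404623e-03 -2.73369912e+00] [ 0.3868504   0.13505458 -1.39190176]
[275.34613458 144.73588396] [275.43280535 144.83312617]
195 84
```

View pics/w2c.png

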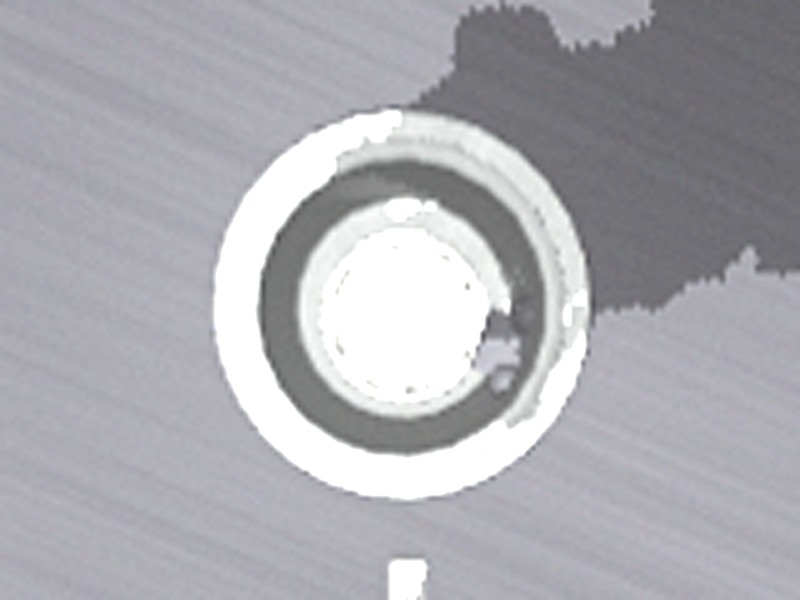

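The lump shows at crop (500,340), to the right of the bore centre at (405,305). The plug's top is overexposed by my brightening, so I'll stretch the bright range instead.

```bash
python3 - <<'E'
import cv2,numpy as np
im=cv2.imread('pics/w2.png')[114:179,235:320].max(2).astype(float)
print(np.percentile(im,[5,30,50,70,90,99]))
a=cv2.resize(im,(780,596),interpolation=cv2.INTER_CUBIC)
k=np.clip((a-120)*2,0,255)
cv2.imwrite('pics/w2d.png',cv2.createCLAHE(6,(4,4)).apply(np.clip(a,0,255).astype(np.uint8)))
E
```

```text
[ 89. 136. 162. 222. 251. 255.]
```

View pics/w2d.png

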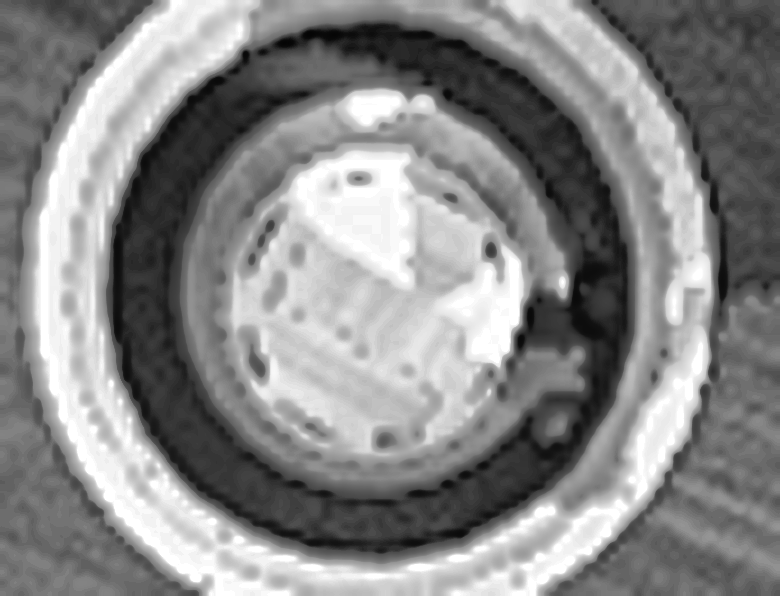

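Request:
servo_tool(targets=[[0, 0, 4, 0], [0, 0, 9, 0], [0, 0, 12, 0], [0, 0, 13, 0], [0, 0, 13, 0], [0, 0, 13, 0]])

```text
time: 5.95
tool_pos: [0.6133, 0.0492, 0.192]
ee_rot: [-3.14, 0.004, -2.733]
wrist_force: [-0.0, -0.9, -1.9]
width: 0.0241
finger_force: 30.0
```

```bash
python3 - <<'E'
from h import *
import pickle
o=get_obs();m=camera_model('wrist');im=np.mean([snapshot('wrist').astype(float) for _ in range(6)],0)
pickle.dump((o,m,im),open('w3.pkl','wb'))
print(o['time'],o['tool_pos'],o['ee_rot'])
P=proj(m,(.5515,.0225,.042));print(P,proj(m,(.5515,.0225,.13)))
x,y=np.round(P).astype(int);a=im[y-40:y+40,x-40:x+40]
print(x-40,y-40,np.percentile(a[15:65,15:65].reshape(-1,3),[2,10,25,50,75,90],axis=0).round())
up=lambda q:cv2.resize(np.clip(q,0,255).astype(np.uint8),(400,400),interpolation=cv2.INTER_CUBIC)
ch=a.min(2);it=a[15:65,15:65].min(2);lo,hi=np.percentile(it,[8,97])
cv2.imwrite('pics/w3.png',np.hstack([up(ch),up((ch-lo)*255/(hi-lo))]))
E
```

```text
5.95 [0.61327779 0.04915985 0.19199539] [-3.14000433  0.00384301 -2.73321998]
[276.26873901 142.6475649 ] [276.10640243 142.28075797]
236 103 [[ 88.  89.  88.]
 [156. 158. 157.]
 [185. 186. 184.]
 [228. 231. 231.]
 [234. 236. 236.]
 [236. 238. 238.]]
```

View pics/w3.png

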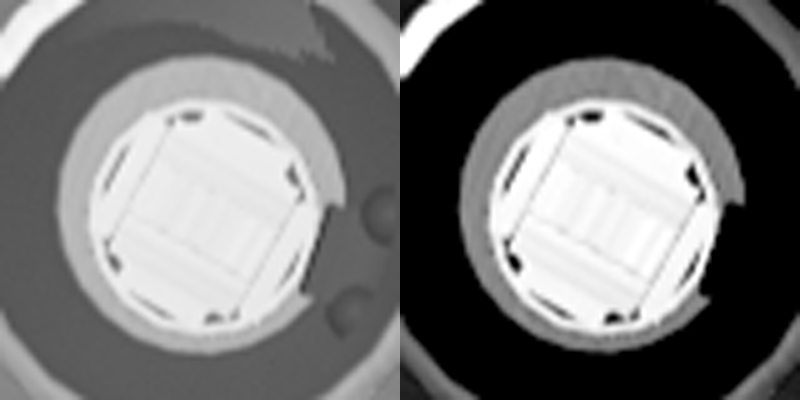

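The plug top is now clear, centred near crop (207,215), with faint slot lines running at about 27° below image-right. The lump sits at about (325,250), lower right. One tight stretch should tell the slot's long axis.

```bash
python3 - <<'E'
import pickle,cv2,numpy as np
o,m,im=pickle.load(open('w3.pkl','rb'))
a=im[120:172,250:304].mean(2)
k=cv2.resize(np.clip((a-218)*255/22,0,255).astype(np.uint8),None,fx=11,fy=11,interpolation=cv2.INTER_CUBIC)
cv2.imwrite('pics/w3d.png',k)
E
```

```text
(no output)
```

View pics/w3d.png

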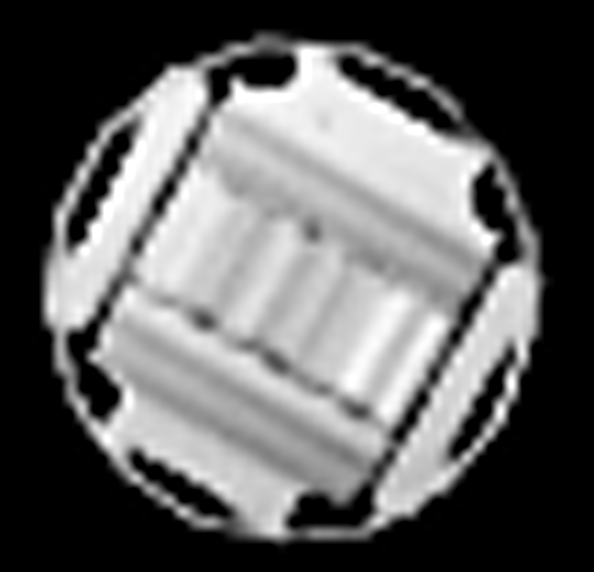

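```bash
python3 - <<'E'
from h import *
import pickle
np.set_printoptions(precision=4,suppress=True)
o,m,im=pickle.load(open('w3.pkl','rb'));o2,m2=pickle.load(open('w2.pkl','rb'))
q=lambda x,y:(250+(x+.5)/11-.5,120+(y+.5)/11-.5)
c=lambda x,y:(236+(x+.5)/5-.5,103+(y+.5)/5-.5)
print('plug',at(m,q(292,287),.042),'floor',at(m,c(201,205),.008),'rim w2',at(m2,(275,144.2),.13))
a,b=at(m,q(140,290),.042),at(m,q(370,410),.042);d=b-a;print('slot yaw',np.degrees(np.arctan2(d[1],d[0])))
a,b=at(m,q(215,90),.042),at(m,q(80,340),.042);d=b-a;print('slot y yaw',np.degrees(np.arctan2(d[1],d[0])))
F0=at(m,c(201,205),.008)
for p in((330,205),(305,295),(318,250)):
    P=at(m,c(*p),.095);d=P-F0;print('lump',P,np.hypot(d[0],d[1]),np.degrees(np.arctan2(d[1],d[0])))
o=get_obs();print(o['tool_pos'],o['ee_rot'],o['joint_positions'])
E
```

```text
plug [0.5543 0.0235 0.042 ] floor [0.5526 0.0223 0.008 ] rim w2 [0.5511 0.0219 0.13  ]
slot yaw 86.35227530632373
slot y yaw -6.279068366774144
lump [0.5438 0.0427 0.095 ] 0.02217451733635135 113.35264214464766
lump [0.5592 0.045  0.095 ] 0.023603597692588303 73.7204834889552
lump [0.5514 0.0439 0.095 ] 0.021609975227969307 93.12071517441511
[0.6126 0.0487 0.1902] [-3.1411  0.0012 -2.734 ] [-0.013   0.2371  1.2571  0.0001  1.6461 -1.9914]
```

The lump is toward world +y (about 94°). The pipe axis is at (0.5517, 0.0220), the plug at (0.5538, 0.0230), and the slot yaw is about 85°. Next I raise, rotate and go over the plug.

```bash
python3 - <<'E'
from h import *
o=get_obs();print(o['tool_pos'],to(o,(.5538,.023,.3195)), 'turn',-(85-np.degrees(o['ee_rot'][2])-360))
E
```

```text
[0.61263898 0.04866072 0.19024123] [  6.4   -0.03 -12.93] turn 118.35604036149616
```

Request:
servo_tool(targets=[[0, 0, -5, 0], [0, 0, -10, 0], [0, 0, -12.9, 10], [0, 0, -12.9, 20], [0, 0, -12.9, 30], [0, 0, -12.9, 40], [0, 0, -12.9, 50], [0, 0, -12.9, 60]])

```text
time: 7.25
tool_pos: [0.6123, 0.0486, 0.3186]
ee_rot: [3.141, 0.0, 2.496]
wrist_force: [1.2, 0.2, -1.8]
width: 0.024
finger_force: 30.0
```

Request:
servo_tool(targets=[[0.5, -1, 0, 10], [1.2, -2.5, 0, 20], [2, -3.8, 0, 30], [2.7, -4.8, 0, 40], [3.2, -5.5, 0, 50], [3.2, -5.56, 0, 58.4], [3.2, -5.56, 0, 58.4], [3.2, -5.56, 0, 58.4]])

```text
time: 8.25
tool_pos: [0.5535, 0.0232, 0.3185]
ee_rot: [3.142, -0.0, 1.485]
wrist_force: [0.8, -0.4, -2.4]
width: 0.0234
finger_force: 30.0
```

```bash
python3 - <<'E'
from h import *
o=get_obs();print(o['tool_pos'],np.degrees(o['ee_rot']),o['wrist_force'],o['joint_positions'],to(o,(.5538,.023,.2)))
E
```

```text
[0.55351074 0.02319358 0.31852155] [ 1.79995301e+02 -5.34636054e-03  8.50767392e+01] [ 0.75886985 -0.40417113 -2.40985628] [-6.05228350e-02  9.87776255e-02  1.16364300e+00  9.57106295e-05
  1.87908767e+00  2.54333252e-02] [-0.02  0.03 11.85]
```

Request:
servo_tool(targets=[[0, 0, 3, 0], [0, 0, 7, 0], [0, 0, 10, 0], [0, 0, 11.4, 0], [0, 0, 11.8, 0], [0, 0, 11.8, 0]])

```text
time: 9.0
tool_pos: [0.5541, 0.0232, 0.2016]
ee_rot: [3.14, -0.0, 1.483]
wrist_force: [0.3, 0.5, -1.6]
width: 0.0236
finger_force: 30.0
```

```bash
python3 - <<'E'
from h import *
o=get_obs();m=camera_model('wrist');im=np.mean([snapshot('wrist').astype(float) for _ in range(4)],0)
print(o['tool_pos'],o['ee_rot'],o['wrist_force'])
x,y=proj(m,(.5538,.023,.05));print(x,y)
x,y=int(x),int(y);a=im[y-50:y+50,x-65:x+65]
cv2.imwrite('pics/w4.png',cv2.resize(a,(780,600),interpolation=cv2.INTER_CUBIC))
E
```

```text
[0.55408254 0.02322059 0.20164888] [ 3.13963511e+00 -1.59694788e-04  1.48328744e+00] [ 0.27488153  0.52391773 -1.5667724 ]
275.95107654235574 207.92684452110277[ WARN:0@0.979] global loadsave.cpp:1063 imwrite_ Unsupported depth image for selected encoder is fallbacked to CV_8U.
```

Request:
servo_tool(targets=[[0, 0, 0.3, 0], [0, 0, 0.6, 0], [0, 0, 0.8, 0]])

```text
time: 9.57
tool_pos: [0.5533, 0.0232, 0.192]
ee_rot: [-3.141, -0.0, 1.483]
wrist_force: [-0.7, -0.8, -2.5]
width: 0.024
finger_force: 30.0
```

The foot is at about z 0.038, below the plug's top, with no reaction force, so it is in the slot.

Request:
servo_tool(targets=[[0, 0, 0.4, 0], [0, 0, 0.8, 0], [0, 0, 1.2, 0], [0, 0, 1.5, 0], [0, 0, 1.75, 0], [0, 0, 1.75, 0]])

```text
time: 10.32
tool_pos: [0.5533, 0.0232, 0.1747]
ee_rot: [-3.141, -0.0, 1.483]
wrist_force: [-0.2, 0.4, -1.9]
width: 0.0237
finger_force: 30.0
```

Request:
servo_tool(targets=[[0, 0, 0, -10], [0, 0, 0, -20], [0, 0, 0, -30], [0, 0, 0, -40], [0, 0, 0, -50], [0, 0, 0, -60], [0, 0, 0, -70], [0, 0, 0, -80]])

```text
time: 11.32
tool_pos: [0.5536, 0.0232, 0.1752]
ee_rot: [3.141, 0.001, 2.885]
wrist_force: [0.2, -0.2, -1.4]
width: 0.0237
finger_force: 30.0
```

Request:
servo_tool(targets=[[0, 0, 0, -10], [0, 0, 0, -10], [0, 0, 0, -10]])

```text
time: 11.7
tool_pos: [0.5535, 0.0232, 0.1751]
ee_rot: [3.141, 0.0, 3.051]
wrist_force: [-0.8, -0.9, -1.5]
width: 0.0239
finger_force: 30.0
```

Request:
servo_tool(targets=[[0, 0, -0.3, 0], [0, 0, -0.6, 0], [0, 0, -0.8, 0], [0, 0, -1.0, 0], [0, 0, -1.3, 0], [0, 0, -1.6, 0], [0, 0, -1.6, 0]])

```text
time: 12.58
tool_pos: [0.5535, 0.0232, 0.1911]
ee_rot: [3.142, 0.0, 3.054]
wrist_force: [-0.9, 0.7, -3.9]
width: 0.0239
finger_force: 30.0
```

```bash
python3 - <<'E'
from h import *
import pickle
o=get_obs();m=camera_model('wrist');F=[];im=0
for _ in range(6): im=im+snapshot('wrist').astype(float)/6;F.append(np.r_[get_obs()['wrist_force'],get_obs()['wrist_torque']])
pickle.dump((o,m,im),open('w5.pkl','wb'))
print(np.mean(F,0).round(3),o['tool_pos'],o['ee_rot'])
E
```

```text
[-0.022 -0.448 -4.212 -0.01   0.027  0.013] [0.55353831 0.02322031 0.19109324] [3.14150967e+00 2.31473244e-04 3.05365030e+00]
```

Weight is on the picker (4 N), so the plug is hooked and lifted. Now I shift 7 mm away from the lump (−y) and raise to just under it.

Request:
servo_tool(targets=[[0, -0.2, 0, 0], [0.04, -0.4, 0, 0], [0.08, -0.6, 0, 0], [0.08, -0.73, 0, 0], [0.08, -0.73, -0.8, 0], [0.08, -0.73, -1.6, 0], [0.08, -0.73, -2.4, 0], [0.08, -0.73, -3.1, 0]])

```text
time: 13.88
tool_pos: [0.5522, 0.0161, 0.223]
ee_rot: [3.141, 0.001, 3.054]
wrist_force: [0.3, 1.2, -4.5]
width: 0.0237
finger_force: 30.0
```

Request:
servo_tool(targets=[[0, 0, -0.2, 0], [0, 0, -0.4, 0], [0, 0, -0.6, 0], [0, 0, -0.8, 0]])

```text
time: 14.38
tool_pos: [0.5519, 0.016, 0.2298]
ee_rot: [3.141, -0.001, 3.054]
wrist_force: [0.4, 0.5, -4.5]
width: 0.0239
finger_force: 30.0
```

Request:
servo_tool(targets=[[0, 0, -0.3, 0], [0, 0, -0.6, 0], [0, 0, -0.9, 0]])

```text
time: 14.75
tool_pos: [0.552, 0.016, 0.2392]
ee_rot: [3.142, 0.0, 3.054]
wrist_force: [0.1, 0.7, -2.7]
width: 0.0237
finger_force: 30.0
```

Request:
servo_tool(targets=[[0, 0, -0.4, 0], [0, 0, -0.8, 0], [0, 0, -1.2, 0]])

```text
time: 15.12
tool_pos: [0.552, 0.016, 0.2513]
ee_rot: [3.142, 0.0, 3.054]
wrist_force: [-0.4, -0.3, -4.3]
width: 0.0241
finger_force: 30.0
```

Request:
servo_tool(targets=[[0, 0, -0.6, 0], [0, 0, -1.2, 0], [0, 0, -1.8, 0], [0, 0, -2.4, 0], [0, 0, -3, 0]])

```text
time: 15.75
tool_pos: [0.552, 0.016, 0.2814]
ee_rot: [3.142, 0.0, 3.054]
wrist_force: [-1.3, 0.6, -4.7]
width: 0.0239
finger_force: 30.0
```

Request:
servo_tool(targets=[[0, 0, -0.8, 0], [0, 0, -1.8, 0], [0, 0, -3, 0], [0, 0, -4.2, 0], [0, 0, -5, 0], [0, 0, -5, 0]])

```text
time: 16.5
tool_pos: [0.5524, 0.016, 0.3321]
ee_rot: [3.141, 0.002, 3.054]
wrist_force: [0.5, -0.4, -4.5]
width: 0.0236
finger_force: 30.0
```

```bash
python3 - <<'E'
from h import *
o=get_obs();print(o['time'],o['tool_pos'],o['wrist_force'],o['joint_positions'])
m=camera_model('top')
# tray from outer corners
c=np.array([at(m,p,.028) for p in((385.2,214),(465.3,215.5),(467,264),(385.7,264.5))])
ctr=c.mean(0);d=(c[0]+c[3]-c[1]-c[2])/2;print(ctr,np.linalg.norm(d),np.degrees(np.arctan2(d[1],d[0])))
u=d/np.linalg.norm(d);spot=ctr+u*.049;print('spot',spot,to(o,(spot[0],spot[1],.331)))
E
```

```text
16.5 [0.55235472 0.01597764 0.33206282] [ 0.49555217 -0.42187309 -4.48090129] [-7.37304523e-02  9.79288005e-02  1.13780476e+00  7.13697587e-05
  1.90390353e+00 -1.55658566e+00]
[ 0.52503578 -0.30130482  0.028     ] 0.2009449463868648 89.5252001035971
spot [ 0.52544183 -0.2523065   0.028     ] [  0.33 -26.96   0.1 ]
```

The plug is out of the pipe, 4.5 N on the wrist. Now carry it smoothly to the tray.

Request:
servo_tool(targets=[[0, -0.4, 0, 0], [0, -1.2, 0, 0], [0, -2.4, 0, 0], [0.1, -4, 0, 0], [0.1, -6, 0, 0], [0.1, -8, 0, 0], [0.1, -10, 0, 0], [0.2, -12, 0, 0]])

```text
time: 17.5
tool_pos: [0.5393, -0.1049, 0.3309]
ee_rot: [3.142, -0.0, 3.053]
wrist_force: [-0.1, -0.1, -4.8]
width: 0.024
finger_force: 30.0
```

Request:
servo_tool(targets=[[0, -2, 0, 0], [0, -4, 0, 0], [0, -6.5, 0, 0], [0.1, -9, 0, 0], [0.1, -11.5, 0, 0], [0.1, -13.5, 0, 0], [0.1, -14.7, 0, 0], [0.1, -15, 0, 0]])

```text
time: 18.5
tool_pos: [0.5253, -0.2533, 0.3307]
ee_rot: [3.141, -0.0, 3.053]
wrist_force: [0.3, -0.2, -4.1]
width: 0.0237
finger_force: 30.0
```

Request:
servo_tool(targets=[[0, 0, 0, 0], [0, 0, 0, 0], [0, 0, 0, 0]])

```text
time: 18.88
tool_pos: [0.5255, -0.2521, 0.3311]
ee_rot: [3.141, 0.0, 3.055]
wrist_force: [-1.2, -0.0, -4.4]
width: 0.024
finger_force: 30.0
```

```bash
python3 - <<'E'
from h import *
o=get_obs();print(o['time'],o['tool_pos'],o['ee_rot'],o['wrist_force'],o['joint_positions'],to(o,(.5254,-.2523,.1825)))
E
```

```text
18.875 [ 0.52545039 -0.25205431  0.33114372] [3.14145816e+00 2.77163827e-04 3.05470025e+00] [-1.20775468 -0.03448594 -4.36040523] [-5.44685149e-01  1.68487382e-01  1.06073322e+00  2.58034147e-04
  1.91218286e+00 -2.02850268e+00] [ 1.000e-02 -3.000e-02  1.486e+01]
```

Request:
servo_tool(targets=[[0, 0, 1.5, 0], [0, 0, 4, 0], [0, 0, 7, 0], [0, 0, 10, 0], [0, 0, 12.5, 0], [0, 0, 13.8, 0], [0, 0, 14.3, 0], [0, 0, 14.3, 0]])

```text
time: 19.88
tool_pos: [0.5255, -0.2527, 0.1883]
ee_rot: [-3.141, 0.001, 3.054]
wrist_force: [-0.0, -0.4, -4.3]
width: 0.0239
finger_force: 30.0
```

Request:
servo_tool(targets=[[0, 0, 0.2, 0], [0, 0, 0.4, 0], [0, 0, 0.6, 0], [0, 0, 0.8, 0], [0, 0, 1.0, 0], [0, 0, 1.0, 0]])

```text
time: 20.62
tool_pos: [0.5255, -0.2527, 0.1783]
ee_rot: [-3.141, 0.001, 3.054]
wrist_force: [-0.8, -0.4, -2.9]
width: 0.0238
finger_force: 30.0
```

Weight has come off, so the plug is on the tray floor. I lower a further 8 mm to free the bar, then turn back.

Request:
servo_tool(targets=[[0, 0, 0.3, 0], [0, 0, 0.6, 0], [0, 0, 0.75, 0], [0, 0, 0.75, 0]])

```text
time: 21.12
tool_pos: [0.5252, -0.2526, 0.1702]
ee_rot: [3.141, -0.0, 3.054]
wrist_force: [0.1, -0.6, -1.4]
width: 0.0236
finger_force: 30.0
```

Request:
servo_tool(targets=[[0, 0, 0, 10], [0, 0, 0, 20], [0, 0, 0, 30], [0, 0, 0, 40], [0, 0, 0, 50], [0, 0, 0, 60], [0, 0, 0, 70], [0, 0, 0, 80]])

```text
time: 22.12
tool_pos: [0.5254, -0.2527, 0.1706]
ee_rot: [3.141, 0.0, 1.652]
wrist_force: [0.4, -1.0, -2.3]
width: 0.0237
finger_force: 30.0
```

Request:
servo_tool(targets=[[0, 0, 0, 10], [0, 0, 0, 10], [0, 0, 0, 10]])

```text
time: 22.5
tool_pos: [0.5253, -0.2527, 0.1705]
ee_rot: [3.142, -0.0, 1.485]
wrist_force: [-0.0, 0.3, -1.6]
width: 0.0237
finger_force: 30.0
```

Request:
servo_tool(targets=[[0, 0, -0.3, 0], [0, 0, -0.6, 0], [0, 0, -0.9, 0], [0, 0, -1.1, 0], [0, 0, -1.3, 0], [0, 0, -1.3, 0]])

```text
time: 23.25
tool_pos: [0.5254, -0.2527, 0.1837]
ee_rot: [3.141, 0.0, 1.483]
wrist_force: [-0.7, 0.5, -1.9]
width: 0.0239
finger_force: 30.0
```

```bash
python3 - <<'E'
from h import *
F=[]
for _ in range(6): snapshot('wrist');o=get_obs();F.append(np.r_[o['wrist_force'],o['wrist_torque']])
print(o['time'],o['tool_pos'],o['ee_rot'],np.mean(F,0).round(3))
E
```

```text
23.55 [ 0.52525432 -0.25261727  0.18329305] [-3.14134342e+00 -2.39441157e-04  1.48293558e+00] [-0.008  0.229 -1.65  -0.054  0.046 -0.002]
```

Force is 1.65 N (picker alone), and the bar's top is already past the underside of the plug's top, so it is free in the slot. Raise out.

Request:
servo_tool(targets=[[0, 0, -0.4, 0], [0, 0, -1, 0], [0, 0, -2, 0], [0, 0, -4, 0], [0, 0, -7.5, 0], [0, 0, -11.5, 0], [0, 0, -14.7, 0], [0, 0, -14.7, 0]])

```text
time: 24.55
tool_pos: [0.5262, -0.2532, 0.3349]
ee_rot: [3.134, 0.004, 1.483]
wrist_force: [0.3, 0.4, -1.6]
width: 0.0237
finger_force: 30.0
```

```bash
python3 - <<'E'
from h import *
import pickle
F=[];m=camera_model('wrist')
for _ in range(4): im=snapshot('wrist');o=get_obs();F.append(o['wrist_force'])
print(o['time'],o['tool_pos'],o['ee_rot'],np.mean(F,0).round(3),o['joint_positions'])
t=snapshot('top');c=t[195:285,375:495]
w=cv2.resize(im,(400,300));cv2.imwrite('pics/w6.png',np.hstack([w,cv2.resize(c,(400,300),interpolation=cv2.INTER_CUBIC)]))
print(to(o,(.4637,.3070,.33)))
E
```

```text
24.75 [ 0.524832   -0.25240909  0.32812858] [-3.13812075e+00 -1.78076011e-03  1.48286643e+00] [ 0.088 -0.069 -2.1  ] [-5.45656907e-01  1.69766173e-01  1.06524021e+00  6.69984455e-05
  1.91048771e+00 -4.57707896e-01]
[ 5.519e+01 -1.100e+01 -5.000e-02]
```

View pics/w6.png

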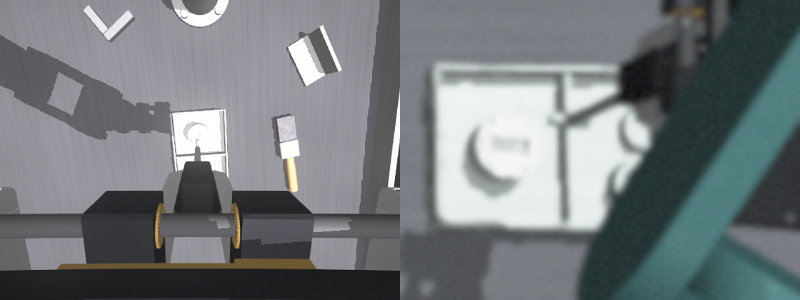

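The plug stands upright and round in the tray's empty half (right panel, ~(505,150)). The picker is free of it. Now back to the stand.

Request:
servo_tool(targets=[[2, -0.4, 0, 0], [5, -1, 0, 0], [9, -1.8, 0, 0], [13, -2.6, 0, 0], [17, -3.4, 0, 0], [21, -4.2, 0, 0], [25, -5, 0, 0], [29, -5.8, 0, 0]])

```text
time: 25.8
tool_pos: [0.4917, 0.0437, 0.3301]
ee_rot: [-3.141, -0.001, 1.484]
wrist_force: [0.3, -0.4, -1.9]
width: 0.0237
finger_force: 30.0
```

Request:
servo_tool(targets=[[4, -0.8, 0, -10], [8, -1.6, 0, -20], [12, -2.4, 0, -30], [16, -3.2, 0, -40], [20, -4, 0, -50], [23.5, -4.7, 0, -60], [25.7, -5.1, 0, -70], [26.2, -5.2, 0, -80]])

```text
time: 26.8
tool_pos: [0.4623, 0.309, 0.3296]
ee_rot: [-3.141, -0.002, 2.888]
wrist_force: [-0.0, -0.1, -1.8]
width: 0.024
finger_force: 30.0
```

Request:
servo_tool(targets=[[0, 0, 0, -10], [0, 0, 0, -20], [0, 0, 0, -30], [0, 0, 0, -38.3], [0, 0, 0, -38.3], [0, 0, 0, -38.3]])

```text
time: 27.55
tool_pos: [0.4635, 0.3071, 0.3303]
ee_rot: [3.141, -0.001, -2.737]
wrist_force: [1.0, -0.0, -2.2]
width: 0.0238
finger_force: 30.0
```

```bash
python3 - <<'E'
from h import *
o=get_obs();P=[]
for _ in range(3): snapshot('wrist');q=get_obs();P.append(np.r_[q['tool_pos'],q['ee_rot'][2]])
P=np.mean(P,0);print(o['time'],P,o['joint_positions'])
o['tool_pos']=P[:3];o['ee_rot']=np.array([np.pi,0,P[3]])
print(to(o,(.4637,.3070,.1625)),'turn',-np.degrees(-2.7338-P[3]))
E
```

```text
27.55 [ 0.46382115  0.30701311  0.33039828 -2.73651272] [ 4.83096595e-01  1.07064075e-01  1.13139016e+00  2.82076908e-04
  1.90364971e+00 -1.49225406e+00]
[1.000e-02 0.000e+00 1.679e+01] turn -0.1554271924203516
```

Request:
servo_tool(targets=[[0, 0, 2, 0], [0, 0, 4, 0], [0, 0, 5.5, 0], [0, 0, 6.5, 0], [0, 0, 7.5, 0], [0, 0, 8.5, 0], [0, 0, 9.5, 0], [0, 0, 10.5, 0]])

```text
time: 28.7
tool_pos: [0.4642, 0.3069, 0.225]
ee_rot: [3.141, 0.0, -2.736]
wrist_force: [0.0, 0.2, -2.3]
width: 0.0239
finger_force: 30.0
```

Request:
servo_tool(targets=[[0, 0, 1, 0], [0, 0, 2, 0], [0, 0, 3, 0], [0, 0, 4, 0], [0, 0, 5, 0], [0, 0, 5.7, 0], [0, 0, 6.1, 0], [0, 0, 6.1, 0]])

```text
time: 29.7
tool_pos: [0.4641, 0.3068, 0.1643]
ee_rot: [3.142, -0.0, -2.736]
wrist_force: [-0.4, -0.4, -1.8]
width: 0.0238
finger_force: 30.0
```

Request:
servo_tool(targets=[[0, 0, 0.1, 0], [0, 0, 0.15, 0], [0, 0, 0.2, 0], [0, 0, 0.2, 0]])

```text
time: 30.2
tool_pos: [0.4642, 0.3069, 0.1625]
ee_rot: [3.141, 0.0, -2.736]
wrist_force: [0.6, 0.5, -2.8]
width: 0.0239
finger_force: 30.0
```

Request:
servo_tool(targets=[[0, 0, 0.05, 0], [0, 0, 0.1, 0], [0, 0, 0.1, 0]])

```text
time: 30.58
tool_pos: [0.4643, 0.3069, 0.1624]
ee_rot: [3.142, 0.001, -2.736]
wrist_force: [-1.1, -0.0, 4.3]
width: 0.024
finger_force: 30.0
```

```bash
python3 - <<'E'
from h import *
F=[]
for _ in range(6): snapshot('wrist');o=get_obs();F.append(np.r_[o['wrist_force'],o['tool_pos']])
print(np.mean(F,0).round(4))
E
```

```text
[-1.3912 -0.9784  5.2388  0.4643  0.3069  0.1624]
```

Floor contact (5 N), so the picker is seated. Open gently, then go straight up.

Request:
servo_tool(targets=[[0, 0, -0.05, 0], [0, 0, -0.05, 0], [0, 0, -0.05, 0], [0, 0, -0.05, 0], [0, 0, -0.05, 0], [0, 0, -0.05, 0], [0, 0, -0.05, 0], [0, 0, -0.05, 0]], claw=0)

```text
time: 31.88
tool_pos: [0.4642, 0.3069, 0.162]
ee_rot: [3.142, 0.0, -2.736]
wrist_force: [0.0, 0.3, -0.8]
width: 0.0937
finger_force: 0.0
```

Request:
servo_tool(targets=[[0, 0, -1, 0], [0, 0, -3, 0], [0, 0, -7, 0], [0, 0, -12, 0], [0, 0, -15.7, 0], [0, 0, -15.7, 0], [0, 0, -15.7, 0]])

```text
time: 32.75
tool_pos: [0.464, 0.3067, 0.3181]
ee_rot: [-3.142, -0.001, -2.736]
wrist_force: [-0.2, 0.1, -0.1]
width: 0.0942
finger_force: 0.0
```

```bash
python3 - <<'E'
from h import *
import pickle
m1=pickle.load(open('w1.pkl','rb'));a=cv2.imread('pics/w1.png')
o=get_obs();m=camera_model('wrist');im=snapshot('wrist')
print(o['time'],o['tool_pos'],o['ee_rot'],o['wrist_force'],o['width'])
for i,mm in((a,m1),(im,m)):
    x,y=np.round(proj(mm,(.4633,.3072,.17))).astype(int);b=cv2.connectedComponentsWithStats((i[y-30:y+30,x-25:x+25].max(2)<75).astype(np.uint8))
    k=1+np.argmax(b[2][1:,4]);c=b[3][k]+[x-25,y-30];print(b[2][k],at(mm,c,.18))
t=snapshot('top').astype(int);t0=cv2.imread('pics/top0.png').astype(int)
d=(abs(t-t0).max(2)>60).astype(np.uint8);n,_,s,cc=cv2.connectedComponentsWithStats(d)
print([(q[:5].tolist()) for q in s[1:] if q[4]>15])
E
```

```text
32.75 [0.46400585 0.30671359 0.31814533] [-3.14154691e+00 -1.05202079e-03 -2.73559351e+00] [-0.20499147  0.10466077 -0.0806231 ] 0.09420560291022849
[ 14  13  23  11 169] [0.44898781 0.30031982 0.18      ]
[ 13  13  23  34 234] [0.45293459 0.30213038 0.18      ]
[[71, 166, 95, 149, 2920], [28, 188, 18, 46, 681], [0, 206, 9, 39, 280], [285, 227, 17, 8, 75], [0, 232, 154, 167, 6203], [394, 234, 16, 20, 110], [153, 245, 8, 5, 23], [163, 247, 9, 6, 34], [132, 311, 21, 20, 241], [156, 317, 14, 18, 121], [161, 328, 47, 92, 639], [0, 359, 29, 61, 1110], [22, 369, 13, 8, 55], [21, 382, 5, 7, 19], [55, 388, 16, 32, 146], [35, 390, 18, 10, 40], [27, 402, 22, 18, 124]]
```

```bash
python3 - <<'E'
from h import *
a=cv2.imread('pics/w1.png').astype(int);im=snapshot('wrist').astype(int)
d=cv2.blur(abs(a-im).max(2).astype(np.uint8),(3,3))[:235]>60
n,_,s,c=cv2.connectedComponentsWithStats(d.astype(np.uint8));print([q.tolist() for q in s[1:] if q[4]>8])
for i in(a,im): print([r.tolist() for r in cv2.connectedComponentsWithStats((i[40:235,240:420].max(2)<45).astype(np.uint8))[2][1:] if r[4]>60])
E
```

```text
[[117, 9, 6, 12, 47], [69, 18, 18, 53, 115], [82, 27, 17, 44, 166], [316, 62, 19, 55, 181], [312, 116, 2, 6, 10], [68, 133, 8, 11, 55], [54, 134, 10, 9, 23], [0, 143, 6, 4, 10], [26, 144, 32, 63, 596], [112, 144, 8, 10, 15], [0, 147, 9, 7, 31], [99, 153, 15, 38, 94], [110, 157, 17, 44, 159], [251, 160, 3, 55, 93], [302, 161, 2, 54, 92], [264, 179, 6, 48, 151], [0, 190, 21, 16, 118], [101, 193, 8, 7, 41], [287, 192, 6, 35, 133], [70, 198, 7, 5, 17], [320, 230, 2, 5, 10]]
[[80, 18, 76, 64, 2066]]
[[76, 16, 75, 65, 1967]]
```

Everything shifted by the same few pixels between the two wrist views, which is just the small change in viewing pose, so nothing else moved. The picker is upright in its stand. Handing in.

```bash
python3 -c "
from bench import *
print(close_job())"
```

```text
the job is handed in; nothing more can be done
None
```

The plug came out past the weld lump without catching and stands upright in the tray's empty half; the picker is back upright in its stand, nothing else appears to have moved, and the job is handed in at about 33 s.

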